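# Close the flashing jig, pin it and hold it shut

### The arm

A 6-joint arm with a two-finger parallel gripper is mounted at the origin on the work surface. World frame = base frame: x ahead of the robot, y to its left, z up, the work surface at z = 0. Lengths are in mm, angles in rad, forces in N, time in s.
With the tool pointing down it reaches from about 350 to 875 mm from the base axis. Payload 4.2 kg.
Tool frame: the origin (TCP) lies at the very end of the fingers, on their centre line; the grasp point (between the pads) lies 19 mm behind it; z points along the fingers, y is the direction in which the jaws open and shut (so a half turn about z gives the same grasp; the last joint's range is limited). The gripper opens to 85 mm and grips with 20 to 120 N. Pads are 22 mm wide; open, the fingers measure 114 mm over their backs; the gripper's body (76 mm by 85 mm) begins 54 mm behind the grasp point. The pads swing forward as they close: fully open they stand 13 mm farther back than shut.
Start: joints at [-0.88, 0.385, 0.008, 0, -1.194, -0.259], TCP at [261.578, -567.605, 203.112] pointing down, gripper open.
Joint ranges: [-3.14, 3.14], [-1.21, 2.06], [-1.07, 1.41], [-3.16, 2.05], [-2.99, -0.16], [-3.1, 3.1]. Speed limits (rad/s): [2.79, 2.79, 3.14, 3.14, 3.14, 3.14].

### API

Orientations are given as a unit quaternion [x, y, z, w].
In Python, from bench import telemetry, eyes, arm gives the robot as it stands. The module is installed in compiled form; this text tells all that it offers.
- The arm moves only by the tool move_arm, never from a script. Its argument "deltas" is text: rows parted by semicolons, each of 6 numbers parted by spaces: the shift along the tool's x, y, z in cm, then the turn, a rotation vector about the tool's x, y, z in rad. A call has 1 to 12 rows; each row shifts and turns the commanded pose from where the row before left it, along the tool's axes as they then stand; what a row does not reach is not made up. A row lasts 1/8 s, in which the tool goes at most 62.5 mm and 10.7 degrees, less where a joint would pass 70% of its speed; a pose out of reach is approached as far as the arm can. A call is refused whole if a number of a shift passes 6.25 or a number of a turn 0.188, either way. A call with a gripper value outside its range is refused whole. "grip" is the finger opening in cm, from 0 to 8.54, set as the call begins (left out, the last holds). The fingers move at their own pace and stop on an object; the grip force is fixed at half the most. Time passes only in rows, so rows that do not move let the fingers close. It gives the time, the measured TCP pose, the force and the opening at its end, in the units of the state.
- telemetry.read_state(): the state, without advancing time (a new reading comes with each control period).
- eyes.get_image(name): name is "side" or "top"; returns a dict with "pixels" (420x560x3 uint8, blue, green, red), "range_z" (420x560 float32, mm along the optical axis (not along the pixel's ray), 0 where there is no reading), "fx", "fy", "cx", "cy" (pixels), "origin" and "orientation" of the camera in the world. Camera axes: x right, y up, looking along -z (the intrinsics and any distortion apply to the point x, -y, -z); pixel columns grow to the right and rows downward; lengths in mm; the calibration is good to about 2 mm. A picture is of the moment at which its call begins.
- arm.job_done(): hands the job in, once; it reports no verdict.
Trained networks look in a picture, given as the dict that the camera call returned (one of the last four; its "shot" number tells which), for a name from the list of things; names that differ only in an ending like _2 or _b are one class to them, and where a whole thing is asked for, a point or a joint stands for the part that bears it (a point fixed in the world has none). Each returns a list of dicts, best first, with "p" (0 to 1); they miss things now and then, are a little off and sometimes report something else, mostly with a low value. They report only what shows in the picture. A call takes as long as a camera call.
- eyes.boxes_of(picture, name): "point" ([x, y, z] in mm, in world coordinates, good to about 4 mm: the middle of the surface that is visible of it).
The state is a dict: "clock": time; "joints": joint angles; "joint_vel": joint speeds; "joint_efforts": joint torques, N m; "position": TCP position; "ee_rot": TCP orientation; "contact_force": force on the tool from outside, world axes, zero at the start; "wrist_torque": the same for the moment, N m; "gripper_width": finger opening in mm.
Only numpy, scipy, OpenCV 4.12 (cv2) and the standard library are available. Lean on these libraries where they do the work, as an engineer would, in place of code of your own. Each camera call takes 0.05 s, during which the arm holds its last target.

### The job

A circuit board lies ready in the flashing jig. Swing the jig's lid down onto the board, take the yellow-knobbed locating pin from its wooden block and push it straight down through the hole in the lid into the hole in the base, until the knob bears on the lid and the lid is fully shut against the springs. Leave everything else where it is, and finish while still holding the knob and bearing down on it: the springs lift the lid again if you let go.

Things in the scene. Friction and masses are not known exactly. Their poses are not given: they have to be found in the camera images.
- jig: Flashing jig (clamshell), fixed to the bench: grey base 140 x 170 x 62 mm (x, y, z) with an open pocket that holds a sprung nest plate, and a lid. Origin: centre of the underside, on the bench. Its x axis runs along the hinge, its y axis points towards the hinge side, z up; the pin hole is on the -y side.
- hinge (a point): Point on the hinge axis at the middle of the lid's width, in the jig's frame at (0, 85, 68) mm; axes as the jig's. The hinge axis runs along x.
- lid (a joint): Lid angle in rad: 0 fully shut (level), 1.57 upright, stop at 1.95 (leaning back to the jig's +y). Stiff friction hinge (0.3 N m): the 0.3 kg lid stays where it is left. Pushed down lightly it rests on the sprung board at about 0.06; fully shut takes about 12 to 15 N straight down at its pin hole, about 8 N keeps it there; released, it rises to about 0.045.
- lid_edge (a point): Middle of the lid's free edge, half-way through its thickness, 186 mm from the hinge axis. The lid is a flat plate 10 mm thick (5 mm to each side of the hinge axis), 136 mm wide with a clear window, ending in an aluminium tongue 64 mm wide from 124 to 186 mm from the hinge; shut, the tongue stands out 16 mm past the base and its top is 73 mm above the bench. This point turns with the lid: its y points from the free edge to the hinge, its z out of the lid's outer (upper) face.
- lid_hole (a point): Centre of the lid's pin hole at its outer (upper) face: 13.5 mm diameter, right through the 10 mm thick tongue, 152.5 mm from the hinge axis. Turns with the lid; z points out of the outer face.
- base_hole (a point): Centre of the mouth of the pin hole in the base, at the top face, 62 mm above the bench; 12.5 mm diameter with a 2 mm chamfer, vertical, 62 mm deep, right under the lid's hole when the lid is down. Axes as the jig's.
- board_mid (a point): Centre of the green circuit board, 80 x 70 x 3 mm, 45 g, lying level in the nest, which sinks up to 8 mm on its spring. Not to be taken out.
- pin: Locating pin, 70 g, origin at the middle of its tip, z up along the pin to the knob. Steel shank 10 mm diameter, 40 mm long, with a 5 mm taper at the tip; then a yellow cylindrical knob 26 mm in diameter and 34 mm tall (40 to 74 mm above the tip). It stands upright in the middle hole of its dark wooden block, its knob resting on the block.
- pin_tip (a point): Middle of the pin's tip (same place as the pin's origin). With the pin home in the jig it lies about 29 mm below the base hole's mouth.
- pin_knob (a point): Centre of the knob, 57 mm above the tip.
- pin_block: Dark wooden block, fixed, 60 x 60 x 45 mm, in which the pin is parked in a 14 mm hole through its centre. Origin: centre of the underside. No drivers in it.
- driver_block: Like block, fixed, with four hex drivers standing in it up to 117 mm above the bench. Origin: centre of the underside. Bystander.
- tape_roll: Bystander, loose: green roll of tape, 96 mm across, 24 mm tall, lying flat. Origin: centre of the underside.
- parts_box_a_mid (a point): Bystander, loose: small grey parts box with white lid, 77 x 57 x 35 mm; its centre.
- parts_box_b_mid (a point): Bystander, loose: a like parts box; its centre.
- hex_driver_grip (a point): Bystander, loose: black-handled screwdriver, 170 mm long, lying on the bench; a point in its handle.
- motor: Bystander, loose: small black electric motor, 33 mm across, 35 mm tall, standing on its foot. Origin: centre of the underside.
- drone: Bystander, loose: small four-armed airframe, about 220 mm tip to tip, 44 mm tall, on four feet. Origin: under its centre, at bench level.

How it is judged:
By the outcome, as a careful person would: the job done as asked, in the order asked, and still so for the second after the job is handed in, while the arm keeps its last pose, push and grip.
It also fails if it takes over 51 s, if anything falls off the work surface, if the arm or the gripper's body presses on something with over 40 N, if the wrist force passes 120 N, or if a joint passes its speed limit or range.

## Working session

There is one attempt and no reset: what is moved stays moved. The work goes in short steps, Python scripts to look and compute and a tool call to move; the robot and the scene stay as the last step left them, time stands still between calls to the robot, and variables do not carry over. Pictures are saved under pics/ and viewed, and the job is handed in when it is done.

Besides the shell and the picture viewer there is one more tool, called in YAML: its name, and indented under it one key for each argument. move_arm: Moves the arm, as the interface text tells. Its arguments: {"type":"object","properties":{"deltas":{"type":"string"},"grip":{"type":"number"}},"required":["deltas"]}

```bash
mkdir -p pics; cat > h.py <<'E'
import numpy as np, cv2
from scipy.spatial.transform import Rotation as R
from bench import telemetry, eyes, arm
def proj(im,P):
    P=np.atleast_2d(P); c=R.from_quat(im['orientation']).inv().apply(P-np.array(im['origin']))
    return np.c_[im['cx']+im['fx']*c[:,0]/-c[:,2], im['cy']-im['fy']*c[:,1]/-c[:,2]]
def unproj(im,u,v,d=None):
    if d is None: d=im['range_z'][int(round(v)),int(round(u))]
    c=np.array([(u-im['cx'])/im['fx']*d, -(v-im['cy'])/im['fy']*d, -d])
    return R.from_quat(im['orientation']).apply(c)+np.array(im['origin'])
def cloud(im):
    v,u=np.mgrid[0:420,0:560]; d=im['range_z']
    c=np.stack([(u-im['cx'])/im['fx']*d, -(v-im['cy'])/im['fy']*d, -d],-1)
    return (R.from_quat(im['orientation']).apply(c.reshape(-1,3))+np.array(im['origin'])).reshape(420,560,3)
E
python3 - <<'E'
from h import *
s=telemetry.read_state(); print(s)
for n in ['top','side']:
    im=eyes.get_image(n); cv2.imwrite(f'pics/{n}0.png',im['pixels'])
    print(n,{k:im[k] for k in im if k not in('pixels','range_z')})
    for o in ['jig','lid_edge','lid_hole','base_hole','board_mid','pin','pin_knob','pin_block','driver_block','hinge','tape_roll','drone','motor','parts_box_a_mid']:
        try: r=eyes.boxes_of(im,o); print(o,[(np.round(q['point']).tolist(),round(q['p'],2)) for q in r[:3]])
        except Exception as e: print(o,e)
E
```

```text
{'clock': 0.0, 'joints': array([-8.80419573e-01,  3.85566317e-01,  6.59109341e-03, -5.12759650e-04,
       -1.19402413e+00, -2.58594877e-01]), 'joint_vel': array([-6.67216070e-05,  1.12562168e-03,  8.59239233e-04, -1.73710449e-03,
       -2.16726774e-03,  1.25868656e-03]), 'joint_efforts': array([-7.24026504e-04, -3.92289662e+01,  1.88403422e+01,  4.18628767e+00,
       -4.65114426e-03, -1.64909528e-05]), 'position': array([ 261.28467766, -567.02414124,  202.0001514 ]), 'ee_rot': array([-2.14125238e-01,  9.76805565e-01,  1.08869930e-03, -2.91293466e-04]), 'contact_force': array([-0.11436648, -0.50045449, -0.33954163]), 'wrist_torque': array([ 0.00271691, -0.03994144, -0.00119006]), 'gripper_width': 85.00487355840046}
top {'fx': 420.75023174052455, 'fy': 420.75023174052455, 'cx': 280.8578360623921, 'cy': 210.59978705176275, 'origin': array([ 445.95543706,   33.48121209, 1197.78115179]), 'orientation': array([ 0.02940026, -0.03285283, -0.69887901,  0.71387986]), 'shot': 1}
jig [([567.0, 111.0, 62.0], 0.58)]
lid_edge [([561.0, 166.0, 193.0], 0.83)]
lid_hole [([560.0, 170.0, 194.0], 0.76
[... 963 characters left out ...]
86.0], 0.39), ([756.0, -109.0, 35.0], 0.31)]
base_hole [([578.0, 32.0, 56.0], 0.8)]
board_mid [([421.0, -190.0, 68.0], 0.61), ([571.0, 98.0, 57.0], 0.54), ([607.0, 180.0, 83.0], 0.34)]
pin [([417.0, -187.0, 69.0], 0.67), ([607.0, 182.0, 90.0], 0.38)]
pin_knob [([420.0, -188.0, 73.0], 0.48)]
pin_block [([421.0, -204.0, 37.0], 0.93)]
driver_block [([586.0, -292.0, 45.0], 0.93), ([327.0, 317.0, 22.0], 0.57)]
hinge [([575.0, 32.0, 59.0], 0.97)]
tape_roll [([761.0, 96.0, 13.0], 0.92), ([752.0, -112.0, 33.0], 0.52)]
drone [([586.0, -293.0, 44.0], 0.73), ([424.0, -190.0, 68.0], 0.44), ([424.0, -205.0, 31.0], 0.41)]
motor []
parts_box_a_mid [([418.0, -192.0, 72.0], 0.4), ([577.0, 32.0, 56.0], 0.28)]
```

View pics/top0.png

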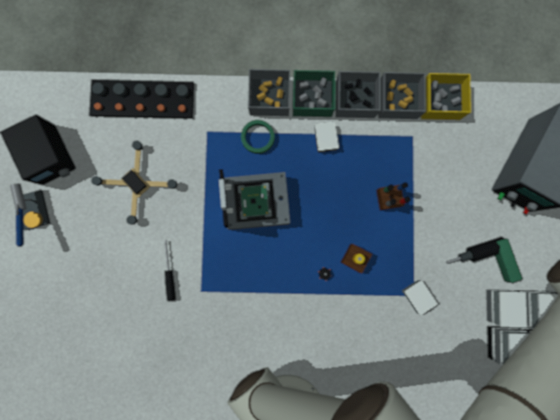

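View pics/side0.png

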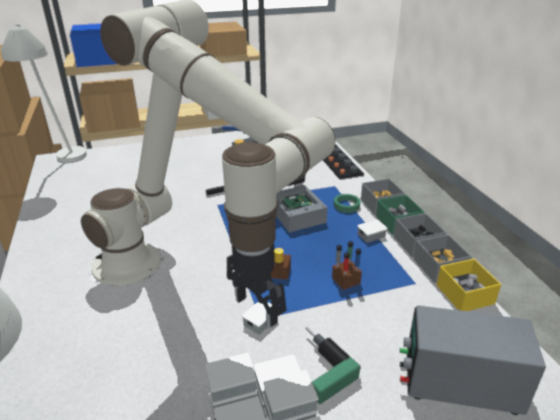

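The top view shows the jig at about (255,200), with its lid nearly upright at the left (222,195) and the base hole near (283,192). The yellow knob is in its block at (359,258) and the motor is at (326,273). The drivers' block is at (392,197). Next I'll measure precisely from depth.

```bash
cat >> h.py <<'E'
def crop(im,u0,u1,v0,v1,f,name):
    cv2.imwrite(name,cv2.resize(im['pixels'][v0:v1,u0:u1],None,fx=f,fy=f,interpolation=cv2.INTER_CUBIC))
E
python3 - <<'E'
from h import *
t=eyes.get_image('top'); s=eyes.get_image('side')
np.savez('pics/a.npz',t=cloud(t),s=cloud(s))
crop(t,205,305,150,250,6,'pics/t1.png'); crop(t,310,420,180,290,5,'pics/t2.png'); crop(s,240,380,150,290,5,'pics/s1.png')
for n,im in (('t',t),('s',s)):
    C=cloud(im); hsv=cv2.cvtColor(im['pixels'],cv2.COLOR_BGR2HSV)
    m=(hsv[...,0]>18)&(hsv[...,0]<36)&(hsv[...,1]>140)&(hsv[...,2]>90)
    m&=(abs(C[...,0]-423)<60)&(abs(C[...,1]+185)<60)
    P=C[m]; v,u=np.nonzero(m); print(n,'knob',len(P),P.min(0).round(1),P.max(0).round(1),np.median(P,0).round(1),u.mean(),v.mean())
    q=P[P[:,2]>P[:,2].max()-4]; print(' top',q.mean(0).round(1),len(q))
    # jig top face: z 58..66
    m=(C[...,2]>57)&(C[...,2]<67)&(abs(C[...,0]-570)<110)&(abs(C[...,1]-105)<120)
    P=C[m]; print('jigtop',len(P),np.median(P[:,2])); print(cv2.minAreaRect(P[:,:2].astype(np.float32)))
    m=(C[...,2]>75)&(C[...,2]<300)&(abs(C[...,0]-570)<110)&(abs(C[...,1]-170)<80)
    P=C[m]
    print('lid',len(P))
    if len(P):
        for z in range(75,290,15):
            q=P[(P[:,2]>=z)&(P[:,2]<z+15)]
            if len(q): print(z,len(q),q.min(0).round(),q.max(0).round(),q.mean(0).round(1))
E
```

```text
t knob 90 [ 409.  -200.6   44.4] [ 436.3 -166.5   86.3] [ 423.2 -178.2   78.3] 358.3666666666667 258.0888888888889
 top [ 425.1 -179.    83.8] 8
jigtop 1510 63.16247724629034
((574.2920532226562, 97.3060073852539), (140.44093322753906, 167.74636840820312), 6.566664695739746)
lid 366
75 4 [521. 171.  86.] [617. 182.  90.] [569.2 176.5  88.1]
90 19 [497. 170.  92.] [613. 181.  99.] [555.6 176.1  94.7]
105 1 [515. 168. 112.] [515. 168. 112.] [514.5 167.8 112.2]
120 33 [498. 154. 123.] [598. 173. 135.] [565.2 164.  129.6]
135 4 [497. 164. 138.] [630. 178. 144.] [533.  170.5 141. ]
150 4 [499. 161. 154.] [625. 176. 165.] [532.3 165.2 158.9]
165 43 [498. 151. 168.] [620. 174. 180.] [560.4 161.7 173. ]
180 80 [502. 160. 181.] [633. 181. 195.] [563.7 169.9 192.8]
195 36 [500. 160. 195.] [632. 181. 210.] [546.  167.8 197.7]
210 4 [546. 161. 214.] [598. 166. 225.] [572.3 163.9 217.5]
225 9 [534. 158. 227.] [594. 168. 238.] [546.  162.2 231.8]
240 76 [535. 157. 242.] [598. 171. 255.] [565.4 164.  253. ]
255 53 [534. 158. 255.] [598. 171. 259.] [568.2 164.9 256.2]
s knob 95 [ 409.5 -197.8   42.7] [ 437.4 -176.5   82.6] [ 418.2 -191.5   64.7] 278.33684210526314 256.4421052631579
 top [ 419.1 -187.6   80.8] 7
jigtop 616 62.026985151421684
((572.7922973632812, 96.58497619628906), (142.540283203125, 179.96966552734375), 6.393478870391846)
lid 64
75 50 [566. 171.  75.] [630. 185.  90.] [600.1 178.8  82.7]
90 13 [600. 171.  90.] [630. 187. 102.] [619.1 179.4  94.8]
105 1 [632. 182. 107.] [632. 182. 107.] [632.2 182.  106.7]
```

```bash
ls pics
```

```text
a.npz
s1.png
side0.png
t1.png
t2.png
top0.png
```

View pics/t1.png

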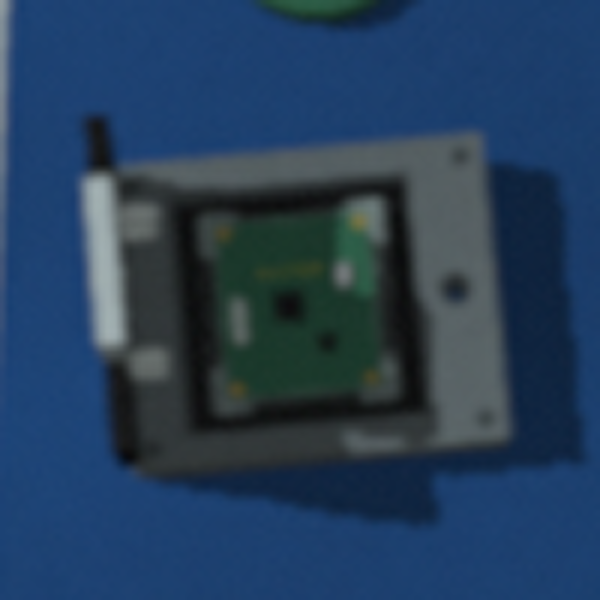

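View pics/t2.png

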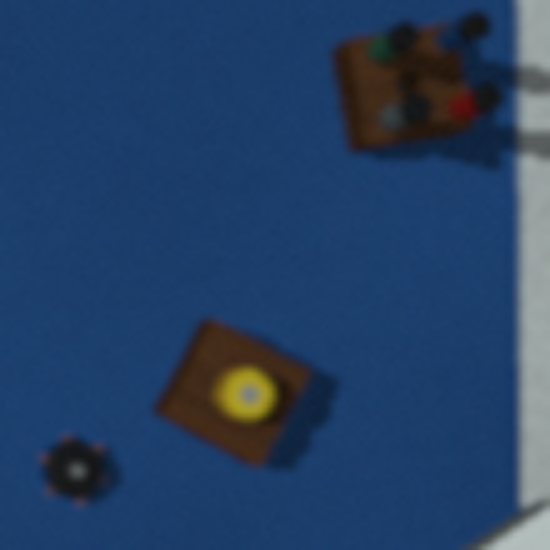

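View pics/s1.png

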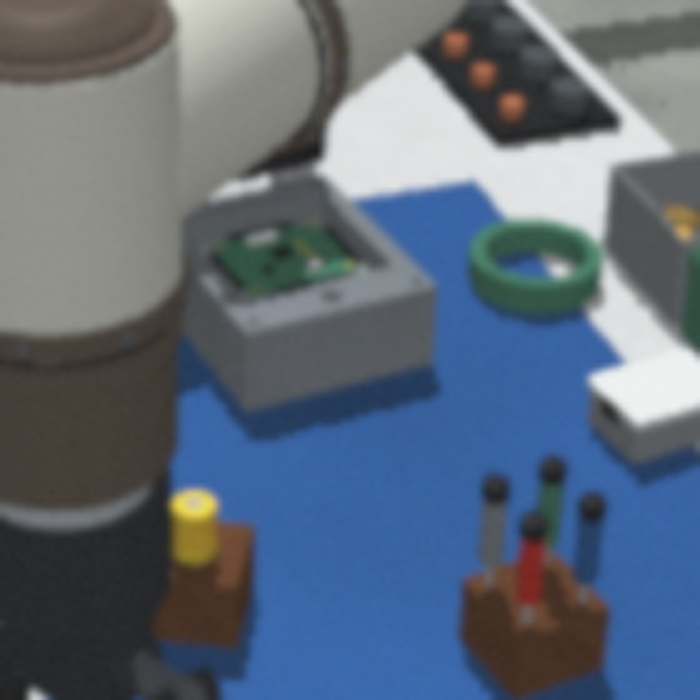

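The crops show the base hole in the top view at about (280.8,198.2), and in the side view at about (306.4,209.2). The cap on top of the knob is at about (359.8,258.6) in the top view and (279,249) in the side view. The lid is almost upright and tilted slightly towards the base. I'll triangulate these points.

```bash
cat >> h.py <<'E'
from scipy.optimize import least_squares
def tri(*obs):
    return least_squares(lambda P: np.concatenate([(proj(im,P)[0]-uv) for im,uv in obs]),[500,0,60])
E
python3 - <<'E'
from h import *
t=eyes.get_image('top'); s=eyes.get_image('side')
def ray(im,uv,z):
    a=np.array(im['origin']); d=unproj(im,*uv,d=100.)-a; return a+d*(z-a[2])/d[2]
def dark(im,u,v,r=5,inv=True):
    g=cv2.cvtColor(im['pixels'],cv2.COLOR_BGR2GRAY).astype(float)
    w=g[v-r:v+r+1,u-r:u+r+1]; w=np.clip((np.median(w)-w)-15,0,None); yy,xx=np.mgrid[v-r:v+r+1,u-r:u+r+1]
    return np.array([(w*xx).sum(),(w*yy).sum()])/w.sum()
ht=dark(t,281,198); hs=dark(s,306,209,4); print('hole px',ht,hs)
r=tri((t,ht),(s,hs)); print('hole',r.x,r.cost,'t@62',ray(t,ht,62),'s@62',ray(s,hs,62))
r=tri((t,(359.8,258.6)),(s,(279.2,249))); print('knobtop',r.x,r.cost,ray(t,(359.8,258.6),79),ray(s,(279.2,249),79))
# knob via hough of yellow in top: top disc
C=np.load('pics/a.npz')['t']
m=(C[...,2]>75)&(C[...,2]<300)&(abs(C[...,0]-570)<110)&(abs(C[...,1]-170)<80)
P=C[m]; 
q=P[P[:,2]>250]; a=np.deg2rad(6.5); ex=np.array([np.cos(a),np.sin(a)]); ey=np.array([-np.sin(a),np.cos(a)])
h=np.array([581,30.]); 
J=np.c_[(P[:,:2]-h)@ex,(P[:,:2]-h)@ey-67.5-85,P[:,2]-68]
q=J[J[:,2]>180]; print('tip jig rel hinge',q.min(0),q.max(0),q.mean(0))
E
```

```text
hole px [280.17633411 197.85614849] [305.80382775 208.94258373]
hole [581.70952081  31.43668666  59.74682089] 0.03357275361284431 t@62 [581.0086794   31.56504044  62.        ] s@62 [581.12866074  27.98643896  62.        ]
knobtop [ 423.3739725  -182.11373771   82.8504092 ] 0.36402444339906864 [ 421.82394776 -182.43169513   79.        ] [ 426.57902759 -177.57954216   79.        ]
tip jig rel hinge [-31.03603954 -22.16334548 181.41839112] [ 32.95420759 -12.3987522  190.83205145] [  1.19643332 -17.23429748 186.59510011]
```

move_arm:
  deltas: "0 0 -4.3 0 0 0.106; 0 0 -4.3 0 0 0.106; 0 0 -4.3 0 0 0.106; -2.5 4.8 0 0 0 0; -2.5 4.8 0 0 0 0; -2.5 4.8 0 0 0 0; -2.5 4.8 0 0 0 0; -2.5 4.8 0 0 0 0; -2.5 4.8 0 0 0 0; -2.5 4.8 0 0 0 0; -2.5 4.8 0 0 0 0"
  grip: 0

```text
clock: 3.08
position: [416.9, -161.7, 332.5]
ee_rot: [-0.057, 0.998, -0.0, 0.001]
contact_force: [1.3, -0.3, 0.5]
gripper_width: -0.2
```

```bash
cat >> h.py <<'E'
H=np.array([581.1,30.5,62.]); a=np.deg2rad(6.5); EX=np.array([np.cos(a),np.sin(a),0]); EY=np.array([-np.sin(a),np.cos(a),0]); HINGE=H+152.5*EY+[0,0,6]
KN=np.array([423.4,-181.,79])
def go(target):
    s=telemetry.read_state(); r=R.from_quat(s['ee_rot']); d=r.inv().apply(np.array(target)-s['position'])/10
    m=r.as_matrix(); print('t',round(s['clock'],2),'pos',s['position'].round(1),'rel hinge',[round(float((s['position']-HINGE)@v),1) for v in (EX,EY,[0,0,1])],'F',s['contact_force'].round(1),'w',round(s['gripper_width'],1))
    print('toolx/y yaw',np.degrees(np.arctan2(m[1,0],m[0,0])).round(1),'tilt z',m[:,2].round(3),'delta cm',d.round(2),'q',s['joints'].round(2))
E
python3 -c "
from h import *
go(HINGE+40*EY+np.array([0,0,262]))"
```

```text
t 3.08 pos [ 416.9 -161.7  332.5] rel hinge [-184.9, -324.9, 264.5] F [ 1.3 -0.3  0.5] w -0.2
toolx/y yaw -173.5 tilt z [ 0.001 -0.    -1.   ] delta cm [-18.5   36.48   0.27] q [-0.    0.   -0.16  0.   -1.41 -1.45]
```

move_arm:
  deltas: "-2.5 4.9 0 0 0 0; -2.5 4.9 0 0 0 0; -2.5 4.9 0 0 0 0; -2.5 4.9 0 0 0 0; -2.5 4.9 0 0 0 0; -2.5 4.9 0 0 0 0; -2.5 4.9 0 0 0 0; -1 2.2 0 0 0 0"

```text
clock: 4.08
position: [559.5, 222.9, 331.0]
ee_rot: [-0.058, 0.998, -0.0, -0.001]
contact_force: [-0.3, 0.3, -0.1]
gripper_width: 0.3
```

```bash
python3 -c "
from h import *
go(HINGE+40*EY+np.array([0,0,155]))
t=eyes.get_image('top');s=eyes.get_image('side')
crop(t,180,420,120,300,3,'pics/t3.png');crop(s,200,400,80,260,3,'pics/s3.png')
"
```

```text
t 4.08 pos [559.5 222.9 331. ] rel hinge [0.3, 41.1, 263.0] F [-0.3  0.3 -0.1] w 0.3
toolx/y yaw -173.4 tilt z [-0.001 -0.001 -1.   ] delta cm [ 1.00e-02 -1.10e-01  1.08e+01] q [ 0.65  0.29  0.18 -0.   -1.47 -2.1 ]
```

View pics/t3.png

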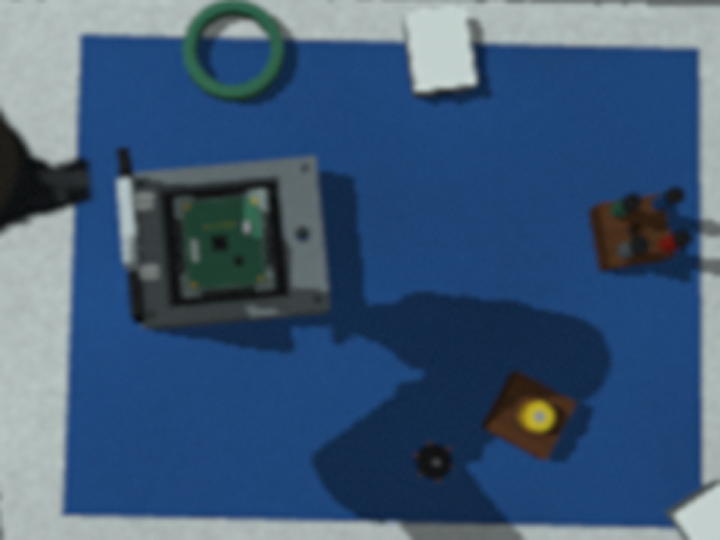

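View pics/s3.png

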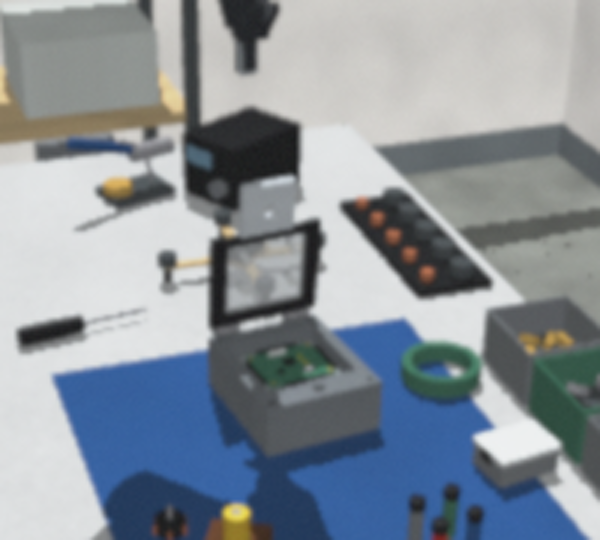

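The top view shows the gripper behind the lid with a clear gap. In the side view the lid is upright and the tongue hole is at (268,213) in the crop. Next I'll descend, then push the lid along its arc.

```bash
python3 -c "
import numpy as np
p=None
for th in np.r_[1.48,1.4:0.0:-0.1]:
    r=150+15*(1.48-th)/1.4
    y=-r*np.cos(th)+5*np.sin(th)+14.5; z=r*np.sin(th)+5*np.cos(th)
    print(round(th,2),round(y,1),round(z,1), None if p is None else ((y-p[0])/10).round(2),None if p is None else (-(z-p[1])/10).round(2)); p=(y,z)
"
```

```text
1.48 5.9 149.8 None None
1.4 -6.2 149.5 -1.21 0.03
1.3 -21.3 147.7 -1.51 0.18
1.2 -36.3 144.4 -1.5 0.33
1.1 -50.9 139.6 -1.46 0.48
1.0 -65.1 133.2 -1.42 0.63
0.9 -78.7 125.5 -1.36 0.78
0.8 -91.5 116.3 -1.28 0.92
0.7 -103.4 105.8 -1.19 1.05
0.6 -114.3 94.1 -1.09 1.17
0.5 -124.0 81.3 -0.97 1.28
0.4 -132.4 67.5 -0.84 1.38
0.3 -139.4 52.8 -0.7 1.47
0.2 -145.0 37.4 -0.56 1.54
0.1 -149.0 21.4 -0.4 1.6
```

move_arm:
  deltas: "0 0 3.5 0 0 0; 0 0 4 0 0 0; 0 0 3.8 0 0 0; 0 -1.5 0 0 0 0; 0 -1 0 0 0 0; 0 0 0 0 0 0"

```text
clock: 4.92
position: [563.1, 194.6, 221.7]
ee_rot: [-0.056, 0.998, 0.001, 0.002]
contact_force: [0.8, 0.9, -0.1]
gripper_width: -0.3
```

```bash
python3 -c "
from h import *
go(HINGE+6*EY+np.array([0,0,150]))
"
```

```text
t 4.92 pos [563.1 194.6 221.7] rel hinge [0.7, 12.6, 153.7] F [ 0.8  0.9 -0.1] w -0.3
toolx/y yaw -173.6 tilt z [ 0.004  0.002 -1.   ] delta cm [ 0.07 -0.66  0.37] q [ 0.6   0.32 -0.04  0.   -1.2  -2.06]
```

move_arm:
  deltas: "0 -0.7 0.3 0 0 0; 0 -1.2 0 0 0 0; 0 -1.5 0.2 0 0 0; 0 -1.5 0.3 0 0 0; 0 -1.5 0.5 0 0 0; 0 -1.4 0.6 0 0 0; 0 0 0 0 0 0"

```text
clock: 5.8
position: [570.4, 116.3, 199.3]
ee_rot: [-0.056, 0.998, -0.0, -0.001]
contact_force: [0.2, 0.0, 0.4]
gripper_width: 0.2
```

```bash
python3 -c "
from h import *
go(HINGE-65*EY+np.array([0,0,133]))
s=eyes.get_image('side')
crop(s,200,400,80,260,3,'pics/s4.png')
"
```

```text
t 5.8 pos [570.4 116.3 199.3] rel hinge [-1.0, -66.0, 131.3] F [0.2 0.  0.4] w 0.2
toolx/y yaw -173.6 tilt z [-0.002 -0.001 -1.   ] delta cm [-0.1   0.1  -0.17] q [ 0.48  0.32 -0.11  0.   -1.15 -1.94]
```

View pics/s4.png

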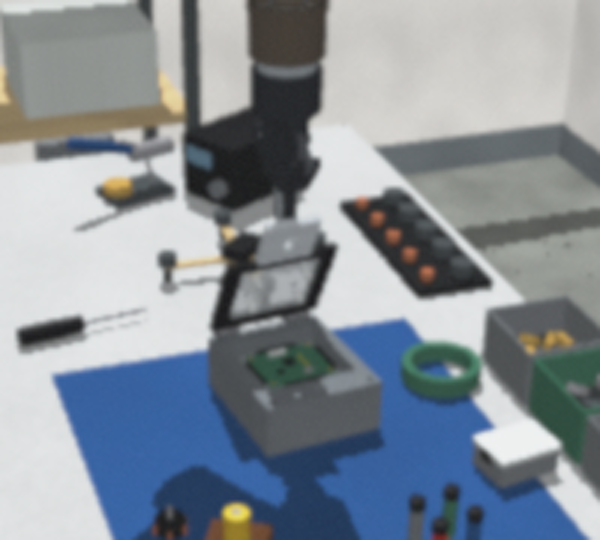

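The lid is following the finger: the tongue is now at (290,240) in the crop, tilting towards the base. I'll carry on.

move_arm:
  deltas: "0 -1.3 0.7 0 0 0; 0 -1.3 0.9 0 0 0; 0 -1.2 1.0 0 0 0; 0 -1.1 1.2 0 0 0; 0 -1.0 1.3 0 0 0; 0 -0.8 1.4 0 0 0; 0 -0.7 1.5 0 0 0; 0 -0.5 1.5 0 0 0; 0 0 0 0 0 0"

```text
clock: 6.98
position: [578.5, 38.9, 103.1]
ee_rot: [-0.057, 0.998, -0.0, -0.002]
contact_force: [0.3, 0.2, 0.7]
gripper_width: 0.2
```

```bash
python3 -c "
from h import *
go(HINGE-149*EY+np.array([0,0,21]))
s=eyes.get_image('side')
crop(s,200,400,80,260,3,'pics/s5.png')
"
```

```text
t 6.97 pos [578.5  38.9 103.1] rel hinge [-1.7, -143.9, 35.1] F [0.3 0.2 0.7] w 0.2
toolx/y yaw -173.5 tilt z [-0.004 -0.001 -1.   ] delta cm [-0.17 -0.51  1.41] q [ 0.35  0.4  -0.24 -0.   -0.94 -1.8 ]
```

View pics/s5.png

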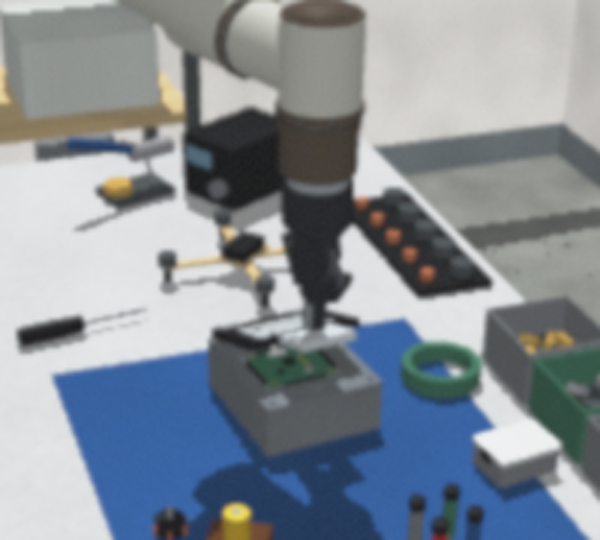

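move_arm:
  deltas: "0 -0.5 0.7 0 0 0; 0 -0.2 0.7 0 0 0; 0 0 0.4 0 0 0; 0 0 0 0 0 0"

```text
clock: 7.52
position: [580.2, 32.4, 86.7]
ee_rot: [-0.057, 0.998, -0.0, -0.0]
contact_force: [-0.2, -0.2, -0.3]
gripper_width: -0.0
```

```bash
python3 -c "
from h import *
go(HINGE-149*EY+np.array([0,0,15]))
"
```

```text
t 7.53 pos [580.2  32.4  86.7] rel hinge [-0.7, -150.5, 18.7] F [-0.2 -0.2 -0.3] w -0.0
toolx/y yaw -173.5 tilt z [-0.001 -0.    -1.   ] delta cm [-0.07  0.15  0.36] q [ 0.33  0.42 -0.26 -0.   -0.9  -1.79]
```

move_arm:
  deltas: "0 0 0.3 0 0 0; 0 0 0.2 0 0 0; 0 0 0 0 0 0"

```text
clock: 7.9
position: [580.4, 32.5, 82.0]
ee_rot: [-0.057, 0.998, -0.0, -0.0]
contact_force: [0.1, 0.1, 0.2]
gripper_width: 0.3
```

move_arm:
  deltas: "0 0 0.2 0 0 0; 0 0 0.2 0 0 0; 0 0 0 0 0 0"

```text
clock: 8.28
position: [580.3, 32.5, 77.9]
ee_rot: [-0.057, 0.998, -0.0, -0.0]
contact_force: [0.4, -0.3, 0.3]
gripper_width: 0.1
```

```bash
python3 -c "
from h import *
s=eyes.get_image('side')
crop(s,250,350,150,240,6,'pics/s6.png')
"
```

```text
(no output)
```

View pics/s6.png

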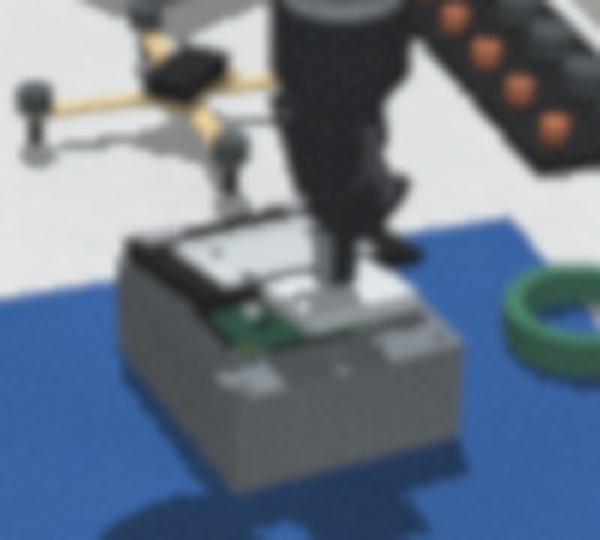

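```bash
python3 -c "
from h import *
s=eyes.get_image('side');t=eyes.get_image('top')
C=lambda th,x,r,o: HINGE+x*EX-(r*np.cos(th)-o*np.sin(th))*EY+np.array([0,0,r*np.sin(th)+o*np.cos(th)])
for th in (0,.06,.1,.15,.2,.3):
    p=[((proj(s,C(th,x,186,-5))[0]-[250,150])*6).round() for x in (-32,32)]
    q=[((proj(s,C(th,x,124,5))[0]-[250,150])*6).round() for x in (-32,32)]
    print(th,p,q)
print('hole',(proj(s,H)[0]-[250,150])*6)
print('tcp',(proj(s,telemetry.read_state()['position'])[0]-[250,150])*6)
crop(t,205,305,150,250,6,'pics/t6.png')
go(H)
"
```

```text
0 [array([307., 393.]), array([413., 367.])] [array([259., 322.]), array([362., 298.])]
0.06 [array([308., 375.]), array([414., 349.])] [array([259., 310.]), array([362., 286.])]
0.1 [array([308., 363.]), array([414., 337.])] [array([258., 302.]), array([362., 278.])]
0.15 [array([307., 348.]), array([413., 322.])] [array([258., 292.]), array([362., 268.])]
0.2 [array([306., 332.]), array([413., 306.])] [array([257., 281.]), array([361., 257.])]
0.3 [array([303., 299.]), array([410., 274.])] [array([254., 260.]), array([358., 236.])]
hole [333.24003527 351.36507313]
tcp [331.42260532 324.97571818]
t 8.43 pos [580.4  32.5  78. ] rel hinge [-0.5, -150.4, 10.0] F [-0.2 -0.1 -0.6] w 0.0
toolx/y yaw -173.5 tilt z [-0. -0. -1.] delta cm [-0.05 -0.21  1.6 ] q [ 0.33  0.43 -0.27 -0.   -0.88 -1.79]
```

View pics/t6.png

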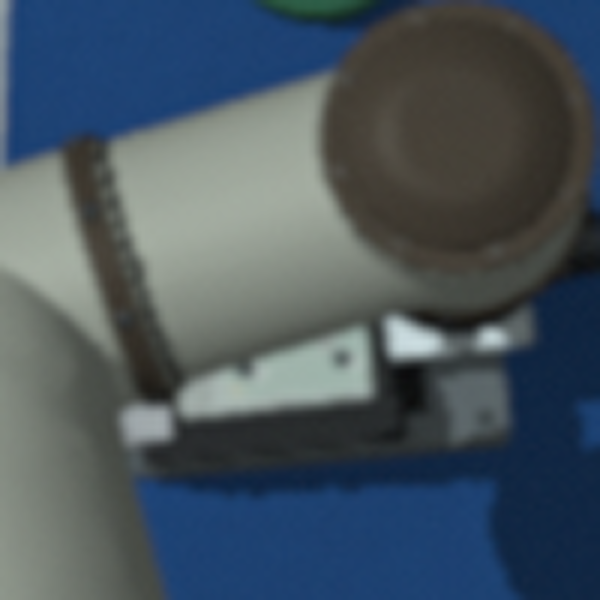

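```bash
python3 -c "
from h import *
s=eyes.get_image('side'); t=eyes.get_image('top')
for n,im in (('s',s),('t',t)):
  C=cloud(im); J=np.stack([(C-HINGE)@EX,(C-HINGE)@EY,C[...,2]],-1)
  m=(abs(J[...,0])<29)&(J[...,1]<-100)&(J[...,1]>-200)&(J[...,2]>55)&(J[...,2]<140)
  v,u=np.nonzero(m)
  g=im['pixels'].astype(int)
  Q=J[m];o=np.argsort(Q[:,1])
  for y0 in range(-196,-100,6):
    k=(Q[:,1]>=y0)&(Q[:,1]<y0+6)
    if k.any(): print(n,y0,k.sum(),'z',np.percentile(Q[k,2],[0,25,50,75,100]).round(1))
cv2.imwrite('pics/dep.png',cv2.resize(np.clip((s['range_z'][150:240,250:350]-1100)/600*255,0,255).astype(np.uint8),None,fx=6,fy=6,interpolation=0))
"
```

```text
s -190 16 z [103.  105.7 106.8 110.  113.1]
s -184 40 z [100.1 104.3 107.5 110.4 113.5]
s -178 24 z [ 55.6  61.2  67.5 108.9 111.5]
s -172 44 z [ 55.   60.8  63.5 108.3 129.6]
s -166 64 z [ 56.5  63.8 109.  124.6 136.1]
s -160 37 z [ 59.5  64.7 107.1 122.1 138.5]
s -154 30 z [ 58.6  62.3  64.2 104.3 139.6]
s -148 32 z [ 56.8  61.7  64.  102.4 125.7]
s -142 17 z [ 58.7  60.9  63.4  64.7 102.6]
s -136 9 z [ 58.8  98.  100.8 102.2 102.4]
s -130 5 z [ 57.6  97.2  98.3  99.7 100.3]
s -124 12 z [ 55.3  56.3  98.6  98.9 101.1]
s -118 9 z [55.5 56.2 96.9 98.  99.6]
s -112 4 z [76.7 90.2 94.9 95.2 95.3]
s -106 6 z [55.8 93.  93.3 93.9 94.2]
t -184 6 z [109.3 109.8 111.3 111.8 111.9]
t -178 11 z [107.2 109.3 112.5 113.6 115.5]
t -172 8 z [105.5 109.6 110.6 111.  113.3]
t -166 5 z [ 61.2 108.6 108.7 109.2 109.3]
t -160 5 z [ 64.8  66.7 105.6 106.3 107. ]
t -154 4 z [ 62.4  93.9 105.  105.8 106.7]
t -148 4 z [101.7 102.7 103.5 104.8 107.3]
t -142 5 z [103.4 103.6 103.7 103.7 104.2]
t -136 9 z [ 99.9 101.8 103.1 103.7 105.6]
t -130 11 z [ 98.1  99.9 100.7 102.3 104.9]
t -124 12 z [ 95.9  98.5 100.3 101.4 104.9]
t -118 13 z [ 94.4  96.   97.   99.1 100. ]
t -112 12 z [ 90.2  94.9  95.6  97.8 100.2]
t -106 10 z [93.  93.4 93.6 95.6 97.4]
```

```bash
python3 -c "
from h import *
s=eyes.get_image('side')
C=cloud(s)
for v in range(180,204,2):
  print(v,[ (C[v,u].round().astype(int).tolist(), int(s['pixels'][v,u].sum()//3)) for u in (304,306,308,310)])
print(telemetry.read_state()['position'])
cv2.imwrite('pics/s7.png',cv2.resize(s['pixels'][120:240,240:380],None,fx=5,fy=5,interpolation=0))
"
```

```text
180 [([568, 15, 180], 39), ([577, 21, 175], 39), ([581, 15, 178], 45), ([574, -21, 197], 47)]
182 [([568, 15, 172], 40), ([576, 18, 170], 41), ([572, -11, 185], 42), ([573, -26, 193], 42)]
184 [([569, 17, 164], 41), ([580, 29, 156], 39), ([570, -16, 181], 39), ([574, -23, 184], 39)]
186 [([112, -1233, 903], 40), ([571, 5, 163], 41), ([570, -16, 174], 38), ([578, -14, 172], 40)]
188 [([571, 23, 146], 62), ([571, 4, 156], 42), ([576, 0, 157], 40), ([583, -1, 157], 44)]
190 [([572, 23, 139], 95), ([574, 10, 145], 45), ([584, 18, 139], 51), ([619, 92, 93], 113)]
192 [([571, 21, 132], 97), ([576, 16, 134], 47), ([584, 18, 131], 55), ([611, 72, 97], 133)]
194 [([573, 27, 121], 98), ([576, 17, 126], 48), ([584, 18, 124], 65), ([606, 57, 99], 197)]
196 [([573, 24, 115], 103), ([578, 21, 116], 57), ([585, 21, 115], 95), ([597, 35, 105], 215)]
198 [([573, 25, 108], 125), ([580, 26, 105], 115), ([587, 25, 105], 136), ([590, 14, 110], 218)]
200 [([567, 9, 110], 134), ([572, 2, 113], 134), ([578, 2, 112], 137), ([585, 3, 110], 174)]
202 [([564, 0, 108], 145), ([569, -5, 110], 147), ([578, 1, 105], 148), ([585, 0, 104], 145)]
[580.4869039   32.52647983  78.11984753]
```

View pics/s7.png

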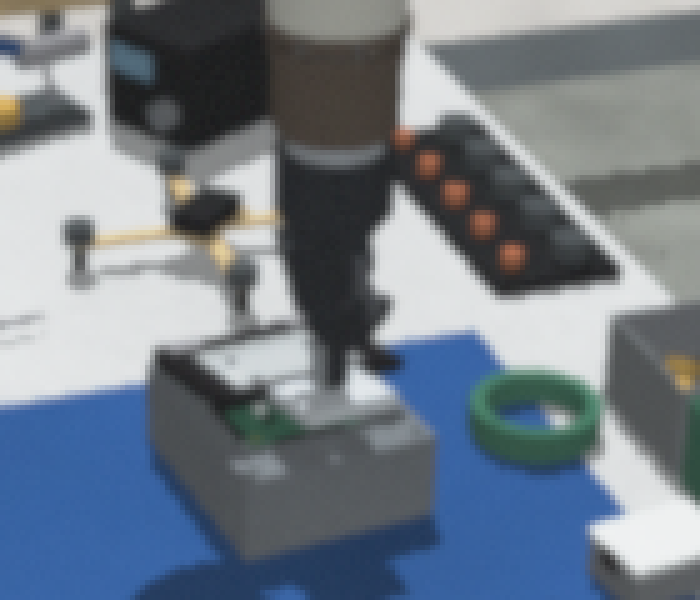

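```bash
python3 -c "
from h import *
s=eyes.get_image('side')
for z in (318,331,344,357): print('s3',z,(proj(s,[559.5,222.9,z])[0]-[200,80])*3)
for z in (199,212,225): print('s4',z,(proj(s,[570.4,116.3,z])[0]-[200,80])*3)
for z in (90,103,116,130): print('s5',z,(proj(s,[578.5,38.9,z])[0]-[200,80])*3)
go(H)
"; python3 - <<'E'
import cv2
a=cv2.imread('pics/s3.png')[0:100,180:320]; b=cv2.imread('pics/s5.png')[230:370,200:400]
cv2.imwrite('pics/a3.png',cv2.resize(a,None,fx=4,fy=4)); cv2.imwrite('pics/a5.png',cv2.resize(b,None,fx=3,fy=3))
E
```

```text
s3 318 [244.85269006 107.19749788]
s3 331 [244.77686998  96.08506794]
s3 344 [244.70040181  84.87765172]
s3 357 [244.6232772   73.57402612]
s4 199 [283.67564291 242.36847503]
s4 212 [283.76625645 231.68804644]
s4 225 [283.85765511 220.91507779]
s5 90 [312.31568788 360.57940898]
s5 103 [312.53034407 350.38501431]
s5 116 [312.74686452 340.10208256]
s5 130 [312.98215327 328.92781201]
t 8.62 pos [580.5  32.5  78.1] rel hinge [-0.4, -150.5, 10.1] F [ 0.1 -0.2  0.9] w 0.1
toolx/y yaw -173.5 tilt z [-0.  0. -1.] delta cm [-0.04 -0.2   1.61] q [ 0.33  0.43 -0.27 -0.   -0.88 -1.79]
```

View pics/a3.png

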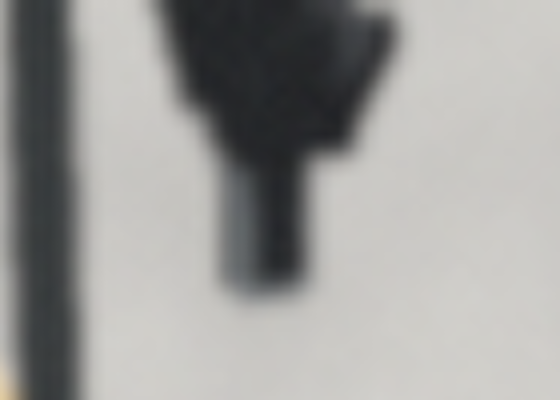

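View pics/a5.png

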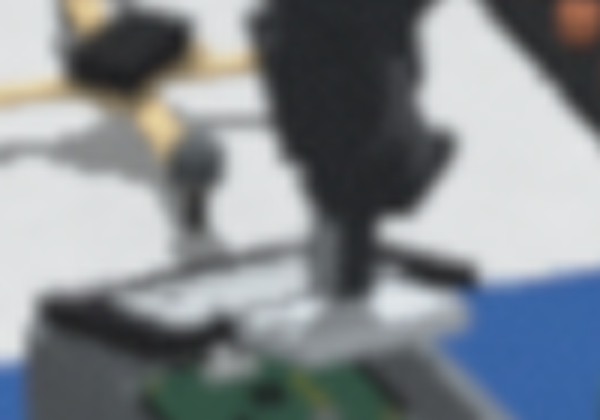

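The fingertips are about 26 mm higher than the telemetry TCP, both free in the air (s3) and on the lid. The depth data agree, and the lid is still at about 0.22 rad. I'll descend accordingly and watch the force.

move_arm:
  deltas: "0 0 0.6 0 0 0; 0 0 0.6 0 0 0; 0 0 0.4 0 0 0; 0 0 0.2 0 0 0; 0 0 0 0 0 0"

```text
clock: 9.25
position: [580.3, 32.5, 59.8]
ee_rot: [-0.057, 0.998, -0.0, -0.0]
contact_force: [0.3, -0.8, -0.3]
gripper_width: -0.1
```

move_arm:
  deltas: "0 0 0.2 0 0 0; 0 0 0.2 0 0 0; 0 0 0 0 0 0"

```text
clock: 9.62
position: [580.8, 32.3, 56.5]
ee_rot: [-0.057, 0.998, -0.0, 0.0]
contact_force: [0.3, -1.8, 3.7]
gripper_width: 0.2
```

move_arm:
  deltas: "0 0 -2 0 0 0; 0 0 -4 0 0 0; 0 0 -5 0 0 0; 3.6 -3.9 -1 0 0 0; 3.6 -3.9 0 0 0 0; 3.6 -3.9 0 0 0 0; 3.6 -3.9 0 0 0 0; 3.6 -3.9 0 0 0 0; 0 0 0 0 0 0"
  grip: 0

```text
clock: 10.75
position: [421.5, -183.3, 175.8]
ee_rot: [-0.055, 0.999, 0.0, -0.0]
contact_force: [0.2, 0.9, -0.4]
gripper_width: -0.1
```

move_arm:
  deltas: "0 0 2 0 0 0; 0 0 0 0 0 0; 0 0 0 0 0 0; 0 0 0 0 0 0"
  grip: 6

```text
clock: 11.25
position: [424.5, -181.4, 156.7]
ee_rot: [-0.057, 0.998, -0.0, 0.001]
contact_force: [-0.4, 0.8, -0.3]
gripper_width: 60.0
```

```bash
python3 -c "
from h import *
go(KN)
s=eyes.get_image('side'); t=eyes.get_image('top')
crop(s,220,360,150,290,4,'pics/s8.png');crop(t,205,305,150,250,5,'pics/t8.png')
P=telemetry.read_state()['position']
for dz in (0,13,26,39): print(dz,[((proj(s,P+[0,0,dz]+k*EY)[0]-[220,150])*4).round() for k in (-30,30)])
for n,im in (('s',s),('t',t)):
  C=cloud(im); J=np.stack([(C-HINGE)@EX,(C-HINGE)@EY,C[...,2]],-1)
  m=(abs(J[...,0])<29)&(J[...,1]<-128)&(J[...,1]>-180)&(J[...,2]>66)&(J[...,2]<140)
  Q=J[m]
  if len(Q)>5: print(n,len(Q),np.median(Q,0),np.polyfit(Q[:,1],Q[:,2],1))
for nm in ['lid_hole','lid_edge']:
  for im in (s,t): print(nm,[(np.round(q['point'],1),round(q['p'],2)) for q in eyes.boxes_of(im,nm)[:2]])
"
```

```text
t 11.25 pos [ 424.5 -181.4  156.7] rel hinge [-179.5, -345.3, 88.7] F [-0.4  0.8 -0.3] w 60.0
toolx/y yaw -173.4 tilt z [ 0.001 -0.    -1.   ] delta cm [0.12 0.06 7.77] q [-0.05  0.15 -0.45  0.   -0.97 -1.41]
0 [array([252., 332.]), array([217., 288.])]
13 [array([252., 316.]), array([217., 272.])]
26 [array([252., 300.]), array([217., 257.])]
39 [array([252., 284.]), array([217., 241.])]
s 138 [  -0.24667403 -154.39519612   85.47856006] [-5.74022017e-02  7.60337425e+01]
t 404 [ 6.27626076e-02 -1.54853951e+02  8.68091210e+01] [-0.08821327 73.13207275]
lid_hole [(array([588.1,  75.8,  78.3]), 0.97)]
lid_hole [(array([575.7, 107.5,  76.3]), 0.63)]
lid_edge [(array([592.7,  80.4,  84.2]), 0.6)]
lid_edge [(array([576.1, 102.4,  77.4]), 0.82), (array([344.4, 335.3,  26.7]), 0.17)]
```

View pics/s8.png

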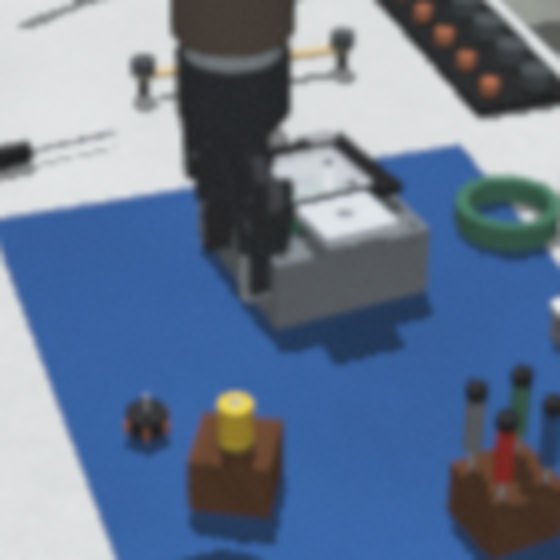

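View pics/t8.png

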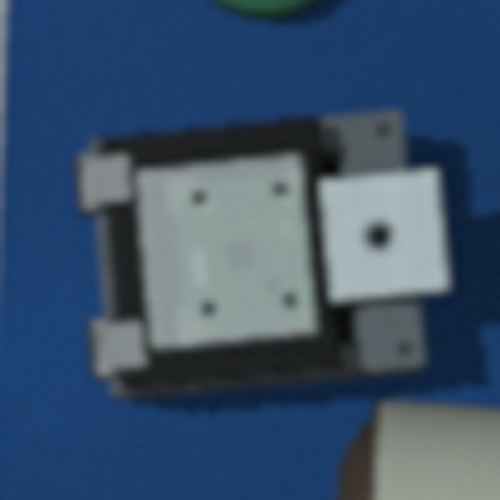

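The top view shows the lid down on the board, with the tongue hole at (280.6,197.2). Its angle is about 0.07, and the base hole lies under it. In the side view the fingers are well above the knob, whose cap is at (279,250). I'll triangulate the lid hole and the knob.

```bash
python3 -c "
from h import *
s=eyes.get_image('side'); t=eyes.get_image('top')
def dark(im,u,v,r=4):
    g=cv2.cvtColor(im['pixels'],cv2.COLOR_BGR2GRAY).astype(float)
    w=g[v-r:v+r+1,u-r:u+r+1]; w=np.clip((np.median(w)-w)-25,0,None); yy,xx=np.mgrid[v-r:v+r+1,u-r:u+r+1]
    return np.array([(w*xx).sum(),(w*yy).sum()])/w.sum()
a=dark(t,280,197);b=dark(s,306,203,3); r=tri((t,a),(s,b)); print('lidhole',a,b,r.x,r.cost)
def at(im,uv,z):
    o=np.array(im['origin']); d=unproj(im,*uv,d=100.)-o; return (o+d*(z-o[2])/d[2]).round(1)
print('t@84',at(t,a,84),'s@84',at(s,b,84))
hsv=cv2.cvtColor(s['pixels'],cv2.COLOR_BGR2HSV); m=(hsv[...,0]>18)&(hsv[...,0]<36)&(hsv[...,1]>140)&(hsv[...,2]>90); m[:, :265]=0;m[:,295:]=0; m[:240]=0;m[275:]=0
v,u=np.nonzero(m); print('knob s px',u.min(),u.max(),v.min(),v.max(),u.mean(),v.mean())
# model compare: project knob cylinder outline
for P in ([423.4,-181],[422,-182.5],[424,-180]):
  an=np.linspace(0,6.28,40); c=np.vstack([np.c_[P[0]+13*np.cos(an),P[1]+13*np.sin(an),0*an+z] for z in (45,79)])
  q=proj(s,c); print(P,q.min(0).round(1),q.max(0).round(1))
  q=proj(t,c); print('  top',q.min(0).round(1),q.max(0).round(1), q[40:].mean(0))
"
```

```text
lidhole [280.23513514 196.71441441] [305.77941176 202.83823529] [581.63925963  31.47499091  83.49090862] 0.0026834378316713285
t@84 [581.5  31.5  84. ] s@84 [581.5  30.7  84. ]
knob s px 274 283 250 262 278.2121212121212 256.6868686868687
[423.4, -181] [273.9 247.2] [283.1 262.2]
  top [352.1 252.9] [364.2 262.9] [359.26272493 257.87098017]
[422, -182.5] [273.6 247.6] [282.8 262.6]
  top [352.7 253.4] [364.7 263.5] [359.8266962  258.41507695]
[424, -180] [274.  246.9] [283.2 261.9]
  top [351.7 252.7] [363.8 262.7] [358.88622335 257.63500113]
```

move_arm:
  deltas: "0.1 0 4 0 0 0; 0 0 4 0 0 0; 0 0 3 0 0 0; 0 0 1.5 0 0 0; 0 0 0 0 0 0"

```text
clock: 12.28
position: [422.0, -181.8, 30.1]
ee_rot: [-0.057, 0.998, 0.0, -0.002]
contact_force: [-0.6, 0.2, 0.5]
gripper_width: 59.9
```

```bash
python3 -c "
from h import *
go([423.2,-181.4,26])
s=eyes.get_image('side'); crop(s,240,320,210,290,7,'pics/s9.png')
"
```

```text
t 12.28 pos [ 422.  -181.8   30.1] rel hinge [-182.1, -345.4, -37.9] F [-0.6  0.2  0.5] w 59.9
toolx/y yaw -173.5 tilt z [-0.003  0.    -1.   ] delta cm [-0.13  0.02  0.41] q [-0.05  0.33 -0.61 -0.   -0.64 -1.41]
```

View pics/s9.png

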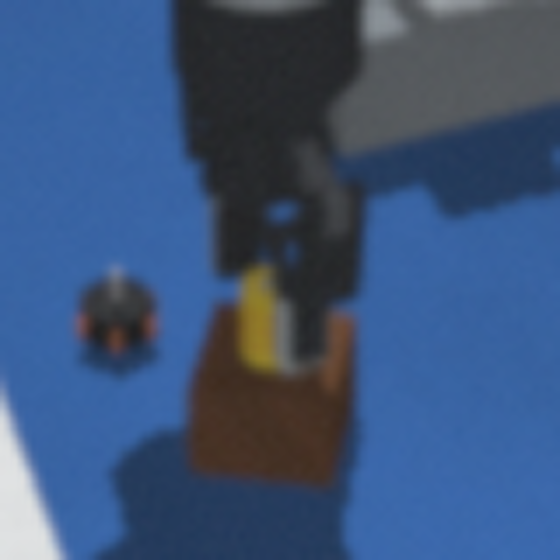

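The fingers straddle the knob: the yellow shows at (258,320), with the front finger's end at (305,370), still a little above the block. I'll go down 7 mm and grip.

move_arm:
  deltas: "-0.1 0 0.4 0 0 0; 0 0 0.3 0 0 0; 0 0 0 0 0 0"

```text
clock: 12.7
position: [423.8, -181.7, 24.3]
ee_rot: [-0.057, 0.998, -0.0, 0.0]
contact_force: [-0.3, -0.2, -0.3]
gripper_width: 60.0
```

move_arm:
  deltas: "0 0 0 0 0 0; 0 0 0 0 0 0; 0 0 0 0 0 0; 0 0 0 0 0 0; 0 0 0 0 0 0"
  grip: 1.5

```text
clock: 13.32
position: [424.0, -181.7, 24.5]
ee_rot: [-0.057, 0.998, -0.0, 0.0]
contact_force: [-1.3, 0.3, 5.0]
gripper_width: 24.3
```

```bash
python3 -c "
from h import *
go([423.2,-181.4,26])
s=eyes.get_image('side'); crop(s,240,320,210,290,7,'pics/s10.png')
"
```

```text
t 13.32 pos [ 424.  -181.7   24.5] rel hinge [-180.1, -345.6, -43.5] F [-1.3  0.3  5. ] w 24.3
toolx/y yaw -173.5 tilt z [ 0.001 -0.    -1.   ] delta cm [ 0.08  0.04 -0.15] q [-0.05  0.34 -0.61  0.   -0.62 -1.41]
```

View pics/s10.png

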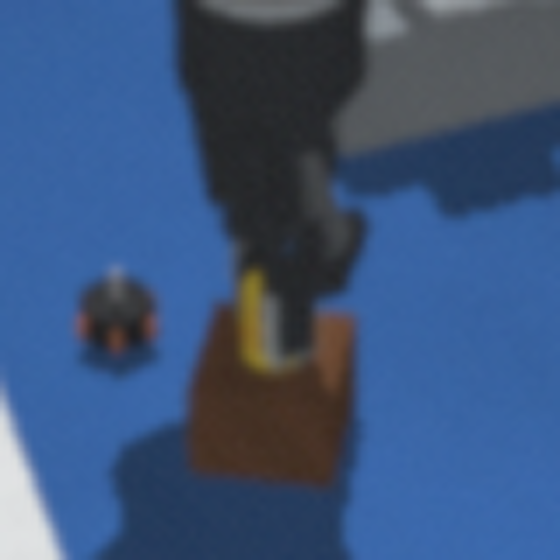

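move_arm:
  deltas: "0 0 -1 0 0 0; 0 0 -2 0 0 0; 0 0 -3 0 0 0; 0 0 -3 0 0 0; 0 0 -3 0 0 0; 0 0 0 0 0 0; 0 0 0 0 0 0"

```text
clock: 14.25
position: [423.0, -181.5, 143.5]
ee_rot: [-0.057, 0.998, 0.0, -0.001]
contact_force: [0.3, -0.1, -0.9]
gripper_width: 24.3
```

```bash
python3 -c "
from h import *
go([423.2,-181.4,26])
s=eyes.get_image('side'); crop(s,230,330,160,280,5,'pics/s11.png')
P=telemetry.read_state()['position']
for z in (0,10,20,30,40): print(z,((proj(s,P+[0,0,z-15])[0]-[230,160])*5).round(1))
"
```

```text
t 14.25 pos [ 423.  -181.5  143.5] rel hinge [-181.0, -345.2, 75.5] F [ 0.3 -0.1 -0.9] w 24.3
toolx/y yaw -173.5 tilt z [-0.001  0.001 -1.   ] delta cm [-3.000e-02 -1.000e-02  1.175e+01] q [-0.05  0.16 -0.47 -0.   -0.94 -1.41]
0 [240.8 379.5]
10 [240.7 364.8]
20 [240.5 350. ]
30 [240.3 335.1]
40 [240.1 320. ]
```

View pics/s11.png

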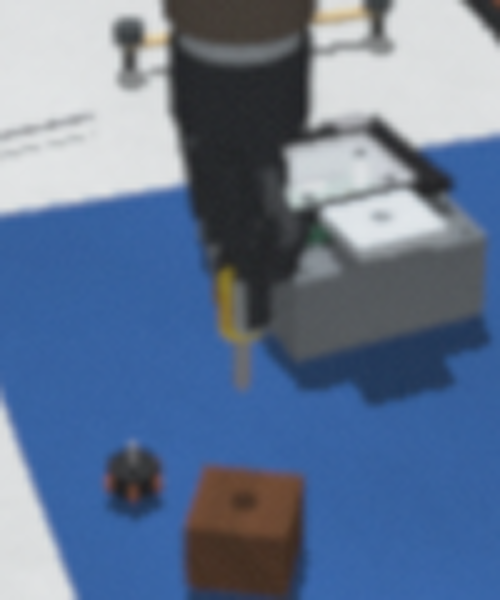

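The pin is held upright: shank end at (242,390), knob bottom at about (240,340). Now to the jig.

move_arm:
  deltas: "-3.0 3.2 0 0 0 0; -3.6 3.9 0 0 0 0; -3.6 3.9 0 0 0 0; -3.6 3.9 0 0 0 0; -3.0 3.2 0 0 0 0; -1.3 1.3 0 0 0 0; 0 0 0 0 0 0; 0 0 0 0 0 0"

```text
clock: 15.3
position: [580.5, 30.6, 143.5]
ee_rot: [-0.056, 0.998, -0.0, -0.001]
contact_force: [0.1, -0.4, -1.5]
gripper_width: 24.2
```

```bash
python3 -c "
from h import *
go([581.5,31.3,104])
s=eyes.get_image('side'); crop(s,260,350,140,240,6,'pics/s12.png')
t=eyes.get_image('top'); crop(t,230,330,150,250,6,'pics/t12.png')
P=telemetry.read_state()['position']
print(((proj(s,P+[0,0,-19.5])[0]-[260,140])*6).round(1),((proj(s,[581.5,31.3,84])[0]-[260,140])*6).round(1))
"
```

```text
t 15.3 pos [580.5  30.6 143.5] rel hinge [-0.6, -152.3, 75.5] F [ 0.1 -0.4 -1.5] w 24.2
toolx/y yaw -173.5 tilt z [-0.002 -0.    -1.   ] delta cm [-0.12  0.06  3.95] q [ 0.33  0.36 -0.19 -0.   -1.03 -1.79]
[275.  313.2] [274.2 376.5]
```

View pics/s12.png

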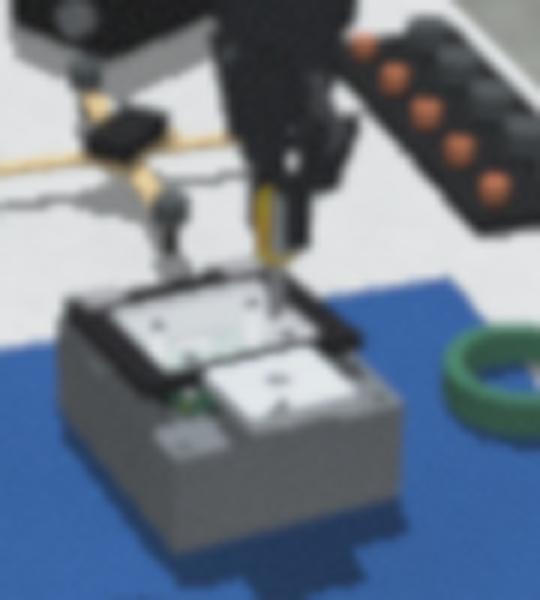

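View pics/t12.png

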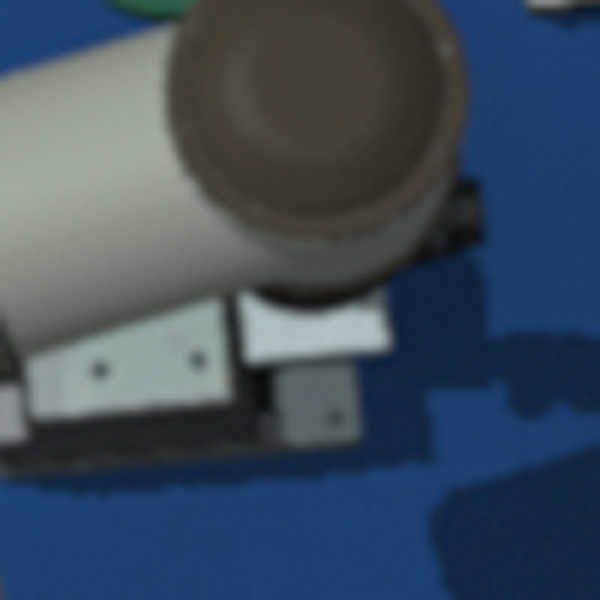

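The shank end (275,318) hangs straight above the lid hole (277,379) in the side view; the arm hides the top view. I'll lower it to just above the lid and check.

move_arm:
  deltas: "-0.1 0 1.2 0 0 0; 0 0.1 1.2 0 0 0; 0 0 0.6 0 0 0; 0 0 0.3 0 0 0; 0 0 0 0 0 0; 0 0 0 0 0 0"

```text
clock: 16.15
position: [582.8, 32.8, 111.5]
ee_rot: [-0.057, 0.998, 0.0, 0.0]
contact_force: [-0.1, 0.5, -0.8]
gripper_width: 24.4
```

```bash
python3 -c "
from h import *
go([581.5,31.3,104])
s=eyes.get_image('side'); go([581.5,31.3,104]); cv2.imwrite('pics/s13.png',cv2.resize(s['pixels'][170:220,280:340],None,fx=10,fy=10,interpolation=cv2.INTER_CUBIC))
P=telemetry.read_state()['position']
print(((proj(s,P+[0,0,-19.5])[0]-[280,170])*10).round(1),((proj(s,[581.5,31.3,84])[0]-[280,170])*10).round(1))
"
```

```text
t 16.15 pos [582.8  32.8 111.5] rel hinge [1.9, -150.4, 43.5] F [-0.1  0.5 -0.8] w 24.4
toolx/y yaw -173.5 tilt z [ 0.001  0.    -1.   ] delta cm [ 0.15 -0.14  0.74] q [ 0.33  0.4  -0.22  0.   -0.95 -1.79]
t 16.2 pos [582.8  32.8 111.5] rel hinge [1.9, -150.4, 43.5] F [-0.7 -0.9 -1.3] w 24.6
toolx/y yaw -173.5 tilt z [ 0.001  0.    -1.   ] delta cm [ 0.14 -0.14  0.75] q [ 0.33  0.4  -0.22  0.   -0.95 -1.79]
[259.6 303.7] [257.  327.5]
```

View pics/s13.png

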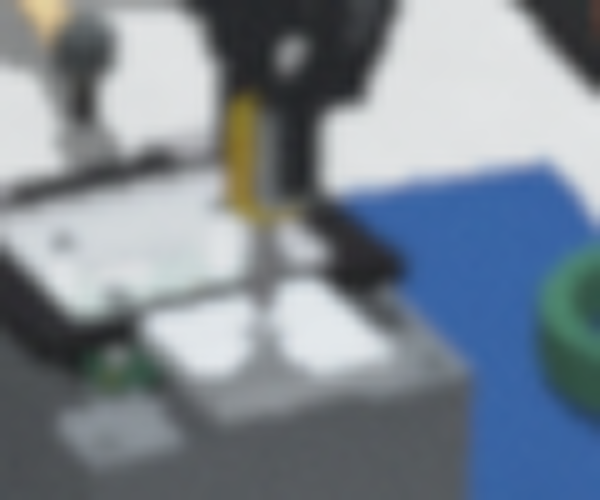

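move_arm:
  deltas: "0.1 -0.1 0 0 0 0; 0 0 0.4 0 0 0; 0 0 0.4 0 0 0; 0 0 0.3 0 0 0; 0 0 0 0 0 0"

```text
clock: 16.82
position: [581.4, 31.5, 99.6]
ee_rot: [-0.057, 0.998, -0.0, -0.0]
contact_force: [-0.1, -0.3, -0.5]
gripper_width: 24.1
```

```bash
python3 -c "
from h import *
s=eyes.get_image('side'); go([581.5,31.3,104]); cv2.imwrite('pics/s14.png',cv2.resize(s['pixels'][170:220,280:340],None,fx=10,fy=10,interpolation=cv2.INTER_CUBIC))
print(telemetry.read_state()['wrist_torque'].round(2))
"
```

```text
t 16.88 pos [581.6  31.6  99.9] rel hinge [0.6, -151.5, 31.9] F [-0.5  0.1 -0.4] w 24.3
toolx/y yaw -173.5 tilt z [-0. -0. -1.] delta cm [ 0.01 -0.03 -0.41] q [ 0.33  0.41 -0.24  0.   -0.93 -1.79]
[ 0.    0.04 -0.08]
```

View pics/s14.png

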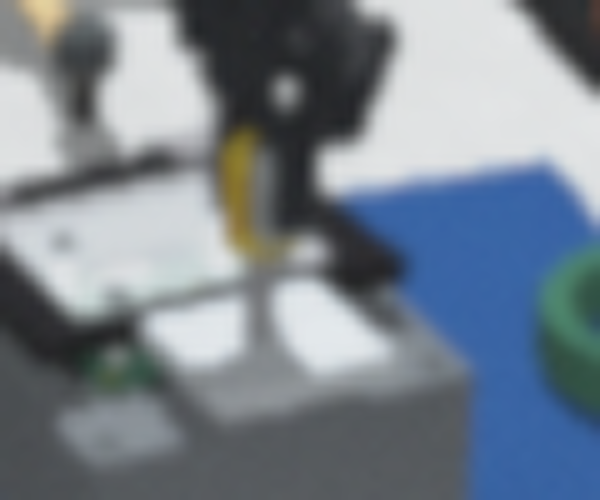

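The shank has entered the lid hole without any force. I'll go on down.

move_arm:
  deltas: "0 0 0.4 0 0 0; 0 0 0.4 0 0 0; 0 0 0.4 0 0 0; 0 0 0.4 0 0 0; 0 0 0 0 0 0"

```text
clock: 17.5
position: [581.5, 31.5, 83.7]
ee_rot: [-0.057, 0.998, -0.0, -0.0]
contact_force: [0.8, -0.4, -0.9]
gripper_width: 24.2
```

move_arm:
  deltas: "0 0 0.3 0 0 0; 0 0 0.3 0 0 0; 0 0 0 0 0 0"

```text
clock: 17.88
position: [581.5, 31.6, 77.9]
ee_rot: [-0.057, 0.998, -0.0, -0.0]
contact_force: [-0.2, -0.7, -0.3]
gripper_width: 24.1
```

move_arm:
  deltas: "0 0 0.4 0 0 0; 0 0 0.4 0 0 0; 0 0 0.4 0 0 0; 0 0 0 0 0 0"

```text
clock: 18.38
position: [581.8, 31.5, 65.7]
ee_rot: [-0.057, 0.998, -0.0, 0.0]
contact_force: [1.6, -1.6, -2.8]
gripper_width: 24.0
```

move_arm:
  deltas: "0 0 0.3 0 0 0; 0 0 0.2 0 0 0; 0 0 0 0 0 0"

```text
clock: 18.75
position: [582.0, 31.3, 61.7]
ee_rot: [-0.057, 0.998, -0.0, 0.0]
contact_force: [1.1, -3.6, 5.8]
gripper_width: 23.9
```

move_arm:
  deltas: "0 0 0.3 0 0 0; 0 0 0.3 0 0 0; 0 0 0 0 0 0"

```text
clock: 19.12
position: [582.1, 31.2, 55.8]
ee_rot: [-0.057, 0.998, -0.0, 0.001]
contact_force: [0.1, -4.0, 5.9]
gripper_width: 24.3
```

move_arm:
  deltas: "0 0 0.3 0 0 0; 0 0 0 0 0 0"

```text
clock: 19.38
position: [582.1, 31.1, 53.2]
ee_rot: [-0.057, 0.998, -0.0, 0.001]
contact_force: [-0.1, -4.4, 7.8]
gripper_width: 24.3
```

move_arm:
  deltas: "0 0 0.2 0 0 0; 0 0 0 0 0 0"

```text
clock: 19.62
position: [582.2, 31.0, 52.5]
ee_rot: [-0.057, 0.998, -0.001, 0.001]
contact_force: [-1.7, -4.3, 13.5]
gripper_width: 24.1
```

move_arm:
  deltas: "0 0 0.2 0 0 0; 0 0 0 0 0 0"

```text
clock: 19.88
position: [582.3, 31.0, 52.4]
ee_rot: [-0.058, 0.998, -0.001, 0.001]
contact_force: [-5.4, -3.7, 22.7]
gripper_width: 24.3
```

```bash
python3 -c "
from h import *
go([581.5,31.3,52])
s=eyes.get_image('side'); t=eyes.get_image('top'); crop(s,250,350,140,240,6,'pics/s15.png');crop(t,200,440,110,300,3,'pics/t15.png')
for n,im in (('s',s),('t',t)):
  C=cloud(im); J=np.stack([(C-HINGE)@EX,(C-HINGE)@EY,C[...,2]],-1)
  m=(abs(J[...,0])>18)&(abs(J[...,0])<30)&(J[...,1]<-128)&(J[...,1]>-182)&(J[...,2]>66)&(J[...,2]<85)
  Q=J[m]
  if len(Q)>5: print(n,len(Q),np.median(Q,0),np.polyfit(Q[:,1],Q[:,2],1))
print(telemetry.read_state()['contact_force'])
"
```

```text
t 19.88 pos [582.3  31.   52.4] rel hinge [1.2, -152.1, -15.6] F [-5.4 -3.7 22.7] w 24.3
toolx/y yaw -173.4 tilt z [ 0.002 -0.001 -1.   ] delta cm [0.07 0.04 0.04] q [ 0.33  0.46 -0.29  0.   -0.82 -1.79]
s 53 [ -20.58714013 -158.49430219   73.58616714] [4.43494848e-02 8.04467372e+01]
t 71 [ -25.16563113 -156.47207653   74.04374883] [3.38927496e-03 7.49429698e+01]
[-5.74904949 -3.22295068 21.80237965]
```

View pics/s15.png

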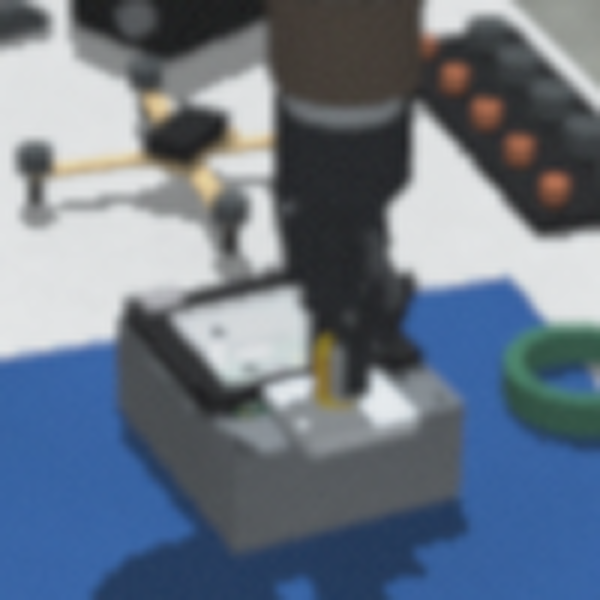

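View pics/t15.png

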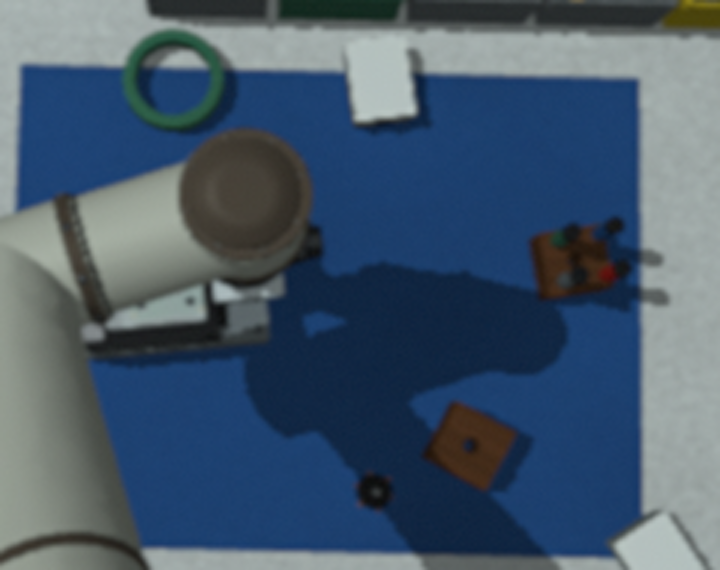

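The lid is level: the tongue top measures 73.6 to 74 mm against 73 nominal, with almost no slope. The knob sits on it at (330,402), and the bystanders haven't moved. A short hold to check the force stays steady, then I'll hand in.

move_arm:
  deltas: "0 0 0 0 0 0; 0 0 0 0 0 0; 0 0 0 0 0 0; 0 0 0 0 0 0; 0 0 0 0 0 0; 0 0 0 0 0 0"

```text
clock: 20.72
position: [582.3, 31.0, 52.4]
ee_rot: [-0.058, 0.998, -0.001, 0.001]
contact_force: [-5.9, -3.4, 23.0]
gripper_width: 24.2
```

```bash
python3 -c "
from h import *
go([581.5,31.3,52]); print(arm.job_done()); go(H)"
```

```text
t 20.73 pos [582.3  31.   52.4] rel hinge [1.2, -152.1, -15.6] F [-5.9 -3.4 23. ] w 24.2
toolx/y yaw -173.4 tilt z [ 0.002 -0.001 -1.   ] delta cm [0.07 0.04 0.04] q [ 0.33  0.46 -0.29  0.   -0.82 -1.79]
the job is handed in; nothing more can be done
None
the job is handed in; nothing more can be done
```

I swung the lid down with the closed fingers and took the pin from its block. I then lowered it through the lid hole into the base hole and pressed until the knob stopped hard on the lid. The job was handed in at about 20.7 s of the 51 s allowed, with the arm still holding the knob and pressing down.

**Last checks:**
- **Push:** it held steady at about 23 N downwards, above the 12–15 N needed to shut the lid. The position stayed unchanged at the stop for 0.75 s before hand-in. There was also a small sideways force of about 7 N.
- **Lid:** the tongue's top measured about 73.6 mm from the side camera and 74.0 mm from the top camera, against 73 mm when fully shut. The top view showed it level (slope 0.003). The side view gave a slope of about 0.04 rad, from 53 points near the fingers, and I trusted the top view.
- **Bystanders:** those I could see in the last pictures were where they started. The arm hid part of the top view.

**Disagreements:**
- **Fingertip height:** the closed fingertips stood about 26 mm above the reported tool point, although the text says that point is at their very end. I found this while closing the lid and corrected for it from the pictures.
- **Grip width:** the gripper read 24 mm on the 26 mm knob.

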